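Unclip the guard and set the interval timer's thumbwheel

ROBOT

A 7-joint arm with a two-finger parallel gripper is mounted at the origin on the work surface. World frame = base frame: x ahead of the robot, y to its left, z up, the work surface at z = 0. Lengths are in mm, angles in rad, forces in N, time in s.
With the tool pointing down it reaches from about 400 to 850 mm from the base axis. Payload 10.4 kg.
Tool frame: the origin (TCP) lies on the centre line of the jaws, within the pads' length; the fingertips stand 11 mm ahead of it and the grasp point (between the pads) lies 8 mm behind it; z points along the fingers, y is the direction in which the jaws open and shut (so a half turn about z gives the same grasp; the last joint's range is limited). The gripper opens to 85 mm and grips with 20 to 120 N. Pads are 22 mm wide; open, the fingers measure 114 mm over their backs; the gripper's body (76 mm by 85 mm) begins 54 mm behind the grasp point. The pads swing forward as they close: fully open they stand 13 mm farther back than shut.
Start: joints at [1.246, 0.332, -0.065, 1.46, 0.022, 1.35, -0.088], TCP at [185.795, -596.766, 242.338] pointing down, gripper open.
Joint ranges: [-2.6, 2.6], [-0.5, 2.12], [-1.47, 1.34], [0.16, 2.42], [-1.27, 4.41], [0.06, 2.06], [-2.6, 2.6]. Speed limits (rad/s): [2.22, 2.22, 2.79, 2.79, 3.14, 3.14, 3.14].

INTERFACE

Orientations are given as [roll, pitch, yaw] about the fixed x, y, z axes, in that order (R = Rz(yaw) Ry(pitch) Rx(roll)).
In Python, from cell import env gives the robot as it stands.
- The arm moves only by the tool jog_arm, never from a script. Its argument "moves" is one flat list of numbers, 6 for each row, row after row: the shift along the tool's x, y, z in m, then the turn, a rotation vector about the tool's x, y, z in rad. A call has 1 to 10 rows; each row shifts and turns the commanded pose from where the row before left it, along the tool's axes as they then stand; what a row does not reach is not made up. A row lasts 1/8 s, in which the tool goes at most 62.5 mm and 10.7 degrees, less where a joint would pass 70% of its speed; a pose out of reach is approached as far as the arm can. A call with a gripper value outside its range is refused whole. "jaw" is the finger opening in m, from 0 to 0.0854, set as the call begins (left out, the last holds). The fingers move at their own pace and stop on an object; "force" is the grip in N (left out, the last holds). Time passes only in rows, so rows that do not move let the fingers close. It gives the time, the measured TCP pose, the force and the opening at its end, in the units of the state.
- env.get_state(): the state, without advancing time (a new reading comes with each control period).
- env.snapshot(name): name is "side" or "top"; returns the picture (480x640x3 uint8, red, green, blue); there is no depth.
- env.calibration(name): a dict with "intrinsics" (3x3 intrinsics, pixels), "rvec" (rotation vector, rad) and "tvec" (3), from world to camera coordinates, as OpenCV has them. Camera axes: x right, y down, z forward; pixel columns grow to the right and rows downward; lengths in mm; the calibration is good to about 2 mm. A picture is of the moment at which its call begins. calibration takes no time and is no camera call.
- env.sign_off(): hands the job in, once; it reports no verdict.
Trained networks look in the newest picture that a camera, given by its name, has taken for a name from the list of things; names that differ only in an ending like _2 or _b are one class to them, and where a whole thing is asked for, a point or a joint stands for the part that bears it (a point fixed in the world has none). Each returns a list of dicts, best first, with "conf" (0 to 1); they miss things now and then, are a little off and sometimes report something else, mostly with a low value. They report only what shows in the picture. A call takes as long as a camera call. They do not tell look-alikes from the thing itself.
- env.recognise(camera, query): "rect" ([centre column, centre row, width, height] in pixels, round what is visible of it).
- env.landmark_of(camera, query): "uv" ([column, row] in pixels: a listed point, or the origin of a listed thing).
The state is a dict: "t": time; "joint_positions": joint angles; "qd": joint speeds; "joint_efforts": joint torques, N m; "eef_pos": TCP position; "ee_rot": TCP orientation; "force": force on the tool from outside, world axes, zero at the start; "torque": the same for the moment, N m; "width": finger opening in mm.
Only numpy, scipy, OpenCV 4.12 (cv2) and the standard library are available. Lean on these libraries where they do the work, as an engineer would, in place of code of your own. Each camera call takes 0.05 s, during which the arm holds its last target. There are 200 camera calls.

TASK

Set the gym interval timer: take the clip-on grey guard off its thumbwheel by keeping the orange release button squeezed in while you lift, and stand the guard upright, open side down, in the middle of the cork pad in the tray. Then roll the yellow knurled wheel with a fingertip, as many clicks as it takes, until the orange pointer stands opposite the green marker, and leave everything else on the table where it is.

Things in the scene. Friction and masses are not known exactly. Their poses are not given: they have to be found in the camera images.
- console: Black timer, fixed, 160 (x) x 180 (y) mm, flat top 60 mm above its underside. Origin: centre of the underside; z up. Wheel in the plane x = -30 mm, rolling along y; 11 white ticks along y 10 mm apart, at x = +56 mm. Beside the wheel on +x a keeper (x -5 to +4 mm, 34 mm long in y, top at 72 mm) catches the guard's tooth; bosses 8 mm high at the wheel's two ends locate the guard with 1.5 mm play.
- wheel_center (a point): Centre of the yellow thumbwheel, 45 mm above the table; axes as the console's, the axle along x. Radius 40 mm over its 30 fine ribs, 24 mm wide: its rim stands 25 mm out of the console's top (highest point 85 mm above the table) over 74 mm along y.
- wheel (a joint): Angle of the thumbwheel (rad), 0 at mid-scale, -2.2 to 2.2; grows as the top of the rim is rolled towards the console's +y. Detents hold it at whole clicks: one click is 0.419 rad (24 degrees, 16.8 mm of rim travel) and takes 1 to 1.5 N at the rim; let go between clicks, it snaps to the nearest. It starts within about one click of the middle.
- pointer_tip (a point): Tip of the orange pointer, which the wheel drives along the console's y: +10 mm for each click the joint grows (0 at the middle of the scale, range +-53 mm), 70 mm above the table.
- mark_green: Green marker block, 14 x 8 x 12 mm, fixed on the console's top beside the ticks, at x = +71 mm and y = -40, -30, +30 or +40 mm in the console's frame (varies). Origin: centre of its underside; axes as the console's. The pointer is right when its tip has the same console y as this block's centre.
- mark_white: White marker block like the green one, at another of the four places. Leave it out of account.
- mark_blue: Blue marker block, likewise.
- mark_red: Red marker block, likewise.
- guard: Loose grey guard, an upside-down box open below, 44 (x) x 100 (y) x 46 mm, 90 g. Origin: centre of its open underside; axes as the console's at the start, when it is clipped over the wheel (console x = -30, y = 0, z = 60 mm). Release button on its +x side. Pinch it across x at mid-length, fingertips 14 to 24 mm above its underside (the keeper is 12 mm high), and lift straight up.
- release (a joint): Travel of the orange release button into the guard (m), 0 out, 0.0065 fully in, about 6 N. Its face, 30 mm (y) x 24 mm (z), lies 18 to 42 mm above the guard's underside and stands 7 mm out of the guard's +x side: the pinch is 51 mm wide before, 44.5 mm after pressing. Its tooth, at the underside, is clear of the keeper once the button is 5.5 mm in.
- tray: Wooden tray, fixed, 140 (x) x 230 (y) x 20 mm, walls 5 mm, floor 5 mm thick. Origin: centre of its underside. One half (along y) holds the cork pad, the other the collar.
- cork_pad: Cork pad, fixed on the tray's floor, 110 (x) x 100 (y) x 3 mm, its top 8 mm above the table. Origin: centre of its underside; axes parallel to the tray's. Where the guard goes; place it with its 100 mm length along the tray's y.
- collar: Black lever collar for a bar with a red lever, ring 70 mm across, 28 mm high, lying in the other half of the tray. Origin: centre of its underside. Leave it.
- flask: Stainless steel bottle with a black twist cap, 70 mm across, 202 mm tall, upright. Origin: centre of its underside. Leave it.
- shaker: Blue plastic cup, 72 mm across, 110 mm tall, upright. Origin: centre of its underside. Leave it.
- bowl: Grey ceramic bowl, 130 mm across, 55 mm high. Origin: centre of its underside. Leave it.
- plate_a: Chrome fractional weight plate, 124 mm across, 14 mm thick, lying flat. Leave it.
- plate_b: Chrome fractional weight plate, 110 mm across, 12 mm thick, lying flat. Leave it.
- chalk_box: Cardboard box, 60 x 90 x 50 mm. Leave it.
There are look-alikes about, which are no part of the job. Of the things that look like the guard, the larger one is meant. Leave any turquoise look-alike of the console alone.

How it is judged:
By the outcome, as a careful person would: the job done as asked, in the order asked, and still so for the second after the job is handed in, with the robot touching nothing.
It also fails if it takes over 54 s, if anything falls off the work surface, if the arm or the gripper's body presses on something with over 40 N, if the wrist force passes 120 N, or if a joint passes its speed limit or range.

## Working session

There is one attempt and no reset: what is moved stays moved. The work goes in short steps, Python scripts to look and compute and a tool call to move; the robot and the scene stay as the last step left them, time stands still between calls to the robot, and variables do not carry over. Pictures are saved under pics/ and viewed, about 8 in all and at most 12, crops included, and the job is handed in when it is done.

Besides the shell and the picture viewer there is one more tool, called after ">>>" as name(argument=value, ...), one argument or row to a line, values as JSON. jog_arm: Moves the arm, as the interface text tells. Its arguments: {"type":"object","properties":{"moves":{"type":"array"},"jaw":{"type":"number"},"force":{"type":"number"}},"required":["moves"]}

```bash
mkdir -p pics; ls; cat > h.py <<'E'
import numpy as np, cv2
from cell import env
def cal(c):
    k=env.calibration(c); return np.array(k["intrinsics"],float),cv2.Rodrigues(np.array(k["rvec"],float))[0],np.array(k["tvec"],float).ravel()
def proj(c,p):
    K,R,t=cal(c); q=(R@np.atleast_2d(p).T).T+t; q=q@K.T; return q[:,:2]/q[:,2:]
def at_z(c,uv,z):
    K,R,t=cal(c); o=-R.T@t; d=R.T@np.linalg.inv(K)@np.array([uv[0],uv[1],1.]); return o+d*(z-o[2])/d[2]
def save(c,n,box=None,s=1):
    im=env.snapshot(c)[:,:,::-1]
    if box: im=im[box[1]:box[3],box[0]:box[2]]
    cv2.imwrite(f"pics/{n}.png",cv2.resize(im,None,fx=s,fy=s,interpolation=cv2.INTER_CUBIC))
E
python3 - <<'E'
from h import *
save("top","a");save("side","b")
for c in("top","side"):
    K,R,t=cal(c);print(c,K[0,0],(-R.T@t).round(),R.round(2).tolist())
for q,z in dict(console=0,wheel_center=45,pointer_tip=70,mark_green=60,guard=60,tray=0,cork_pad=5).items():
    for d in env.landmark_of("top",q): print(q,round(d["conf"],2),np.round(d["uv"]),at_z("top",d["uv"],z).round(1))
print(env.get_state())
E
```

```text
pics
top 435.12753114029937 [ 414.   59. 1155.] [[-0.02, -1.0, 0.03], [-0.99, 0.02, -0.11], [0.11, -0.03, -0.99]]
side 537.6332286227939 [ 288. -693.  829.] [[0.96, -0.3, -0.01], [-0.21, -0.65, -0.73], [0.21, 0.7, -0.68]]
console 0.89 [408. 232.] [ 548.1 -229.8    0. ]
console 0.59 [258. 325.] [310.3 173.6   0. ]
wheel_center 0.83 [259. 338.] [282.7 168.   45. ]
wheel_center 0.79 [409. 245.] [ 509.1 -218.4   45. ]
pointer_tip 0.43 [222. 241.] [524.8 255.5  70. ]
pointer_tip 0.36 [414. 204.] [ 612.3 -231.1   70. ]
pointer_tip 0.35 [249. 307.] [362.2 188.7  70. ]
mark_green 0.37 [390. 202.] [ 620.2 -172.7   60. ]
guard 0.97 [410. 242.] [ 515.4 -218.1   60. ]
guard 0.58 [328. 209.] [603.7 -10.3  60. ]
tray 0.77 [243. 239.] [537.1 211.4   0. ]
tray 0.29 [409. 157.] [ 757.  -241.4    0. ]
tray 0.16 [410. 243.] [ 518.6 -233.4    0. ]
cork_pad 0.66 [413. 206.] [ 617.1 -246.     5. ]
cork_pad 0.56 [262. 238.] [537.1 161.4   5. ]
cork_pad 0.26 [411. 242.] [ 520.8 -234.4    5. ]
{'t': 0.45, 'joint_positions': array([ 1.24638385,  0.33225211, -0.06470138,  1.46019826,  0.02158695,
        1.34991506, -0.08850281]), 'qd': array([-1.24114373e-03,  3.58701055e-04,  8.96112440e-04, -1.57958335e-03,
        6.06701226e-04, -1.31023037e-04, -5.13719498e-05]), 'joint_efforts': array([-1.58606879e-03, -6.24643135e+01,  4.84058994e-02, -3.91470265e+01,
        1.63614244e-02,  2.93667246e-03, -4.55601014e-05]), 'eef_pos': array([ 185.79233118, -596.71560144,  242.2579895 ]), 'ee_rot': array([-3.14151292e+00, -2.16696930e-05,  3.01813426e-01]), 'force': array([-0.00958719,  0.54456828, -0.42823916]), 'torque': array([-0.01350768, -0.03489108,  0.05475168]), 'width': 85.31171387618048}
```

View pics/a.png

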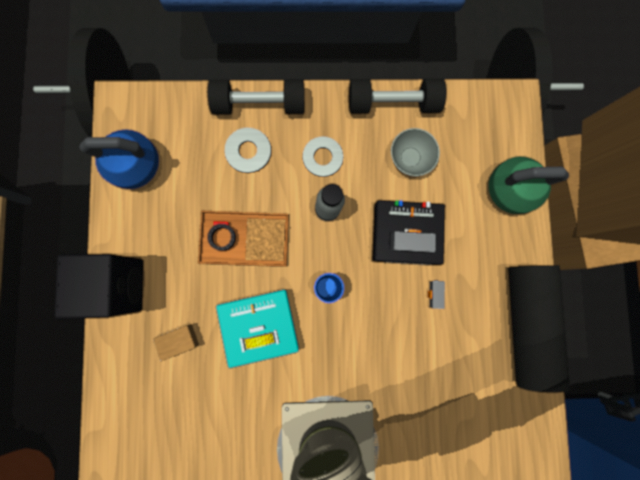

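View pics/b.png

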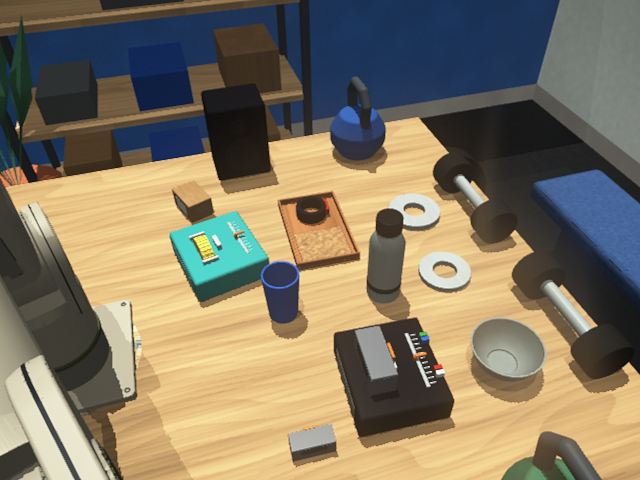

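```bash
python3 - <<'E'
from h import *
save("top","c",(350,160,470,290),5)
save("side","d",(380,80,640,280),3)
E
```

```text
(no output)
```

View pics/c.png

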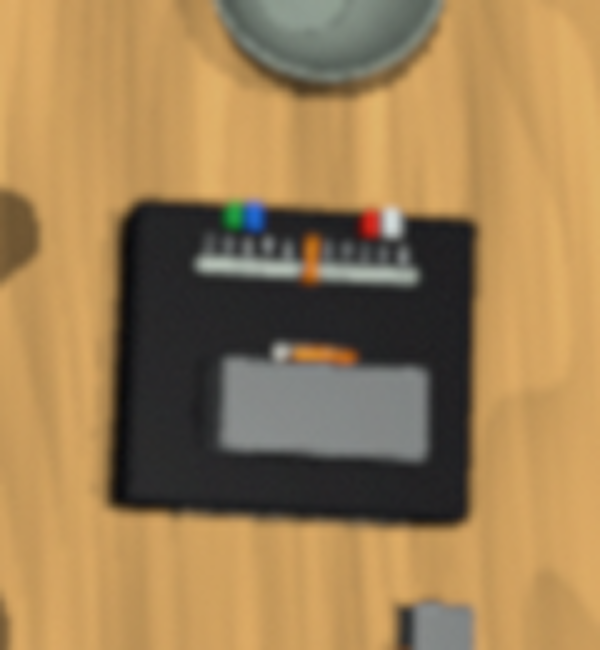

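The top view shows the black console at (408,232) with the larger grey guard on it. The small grey block at (437,294) is the look-alike, and the turquoise console is at (258,328). The marker order from left (+y) is green, blue, red, white, so green is at y = +40. The pointer is near mid-scale.

View pics/d.png

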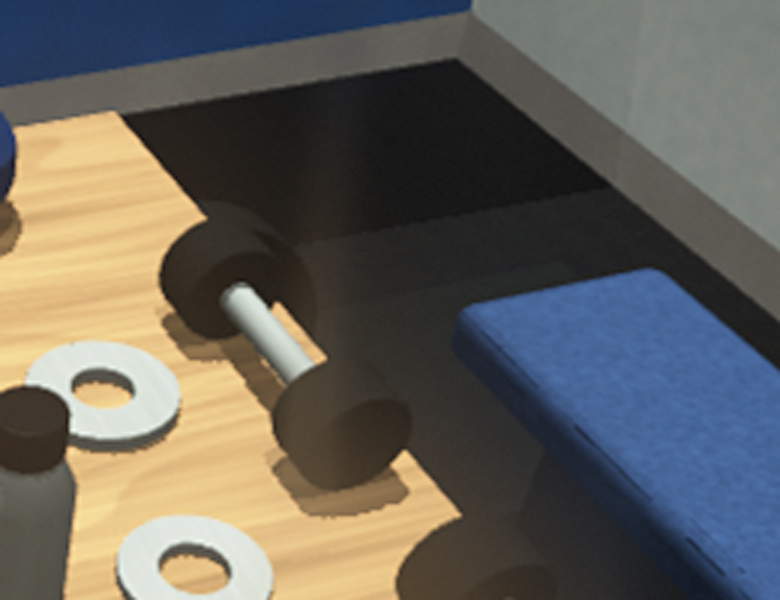

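```bash
python3 - <<'E'
from h import *
z=lambda u,v:(350+(u+.5)/5-.5,160+(v+.5)/5-.5)
G=[at_z("top",z(*p),106) for p in[(222,357),(428,368),(428,460),(220,448)]]
print(np.round(G,1),np.mean(G,0).round(1))
for i in range(4): d=G[i]-G[i-1]; print(np.hypot(*d[:2]).round(1),np.degrees(np.arctan2(d[1],d[0])).round(1))
for n,p,h in [("green",(234,216),72),("blue",(254,218),72),("red",(372,223),72),("white",(392,224),72),("tick+50",(209,243),60),("tick-50",(405,256),60),("ptr",(312,240),70),("TL",(135,203),60),("TR",(475,222),60),("BR",(468,522),60)]: print(n,at_z("top",z(*p),h).round(1))
im=env.snapshot("top")
m=cv2.inRange(cv2.cvtColor(im,cv2.COLOR_RGB2HSV),(8,90,90),(25,255,255))
# tray from its corners: reddish-wood mask
sub=im[200:280,190:300]; cv2.imwrite("pics/e.png",cv2.resize(sub[:,:,::-1],None,fx=6,fy=6,interpolation=cv2.INTER_CUBIC))
E
```

```text
[[ 539.3 -168.8  106. ]
 [ 532.3 -270.   106. ]
 [ 487.2 -267.7  106. ]
 [ 494.7 -166.   106. ]] [ 513.4 -218.1  106. ]
44.6 -3.5
101.5 -94.0
45.2 177.1
102.0 85.7
green [ 615.4 -185.2   72. ]
blue [ 614.2 -195.3   72. ]
red [ 610.8 -255.7   72. ]
white [ 610.2 -265.9   72. ]
tick+50 [ 603.8 -174.4   60. ]
tick-50 [ 595.6 -275.4   60. ]
ptr [ 602.8 -225.1   70. ]
TL [ 625.1 -137.    60. ]
TR [ 612.8 -312.7   60. ]
BR [ 458.5 -300.9   60. ]
```

View pics/e.png

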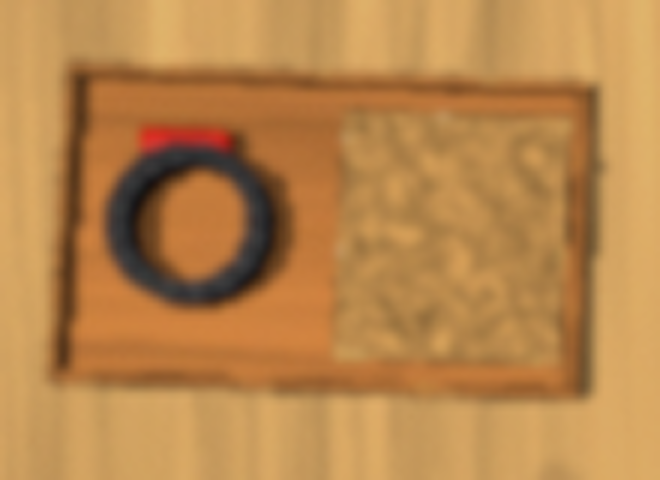

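The side crop missed the console, but the top view is consistent. A console yaw of about −4° puts the ticks, markers and guard where they should be, and the pointer is at 0, so 4 clicks towards +y are needed. I'm moving above the guard.

>>> jog_arm(
  moves=[0.0425, -0.0264, 0, 0, 0, 0, 0.0425, -0.0264, 0, 0, 0, 0, 0.0425, -0.0264, 0, 0, 0, 0, 0.0425, -0.0264, 0, 0, 0, 0, 0.0425, -0.0264, 0, 0, 0, 0, 0.0425, -0.0264, 0, 0, 0, 0, 0.0425, -0.0264, 0, 0, 0, 0, 0.0425, -0.0264, 0, 0, 0, 0, 0.0425, -0.0264, 0, 0, 0, 0, 0.0425, -0.0264, 0, 0, 0, 0],
  jaw=0.085,
)

```text
t: 1.85
eef_pos: [514.0, -217.2, 242.6]
ee_rot: [3.141, -0.0, 0.302]
force: [0.2, -0.4, -0.1]
width: 85.1
```

>>> jog_arm(
  moves=[0, 0, 0, 0, 0, -0.171, 0, 0, 0, 0, 0, -0.171, 0, 0, 0, 0, 0, -0.171, 0, 0, 0, 0, 0, -0.171, 0, 0, 0, 0, 0, -0.171, 0, 0, 0, 0, 0, -0.171, 0, 0, 0, 0, 0, -0.171, 0, 0, 0, 0, 0, 0],
)

```text
t: 2.85
eef_pos: [513.1, -218.5, 242.3]
ee_rot: [3.142, 0.0, 1.498]
force: [0.7, -0.6, 0.7]
width: 85.4
```

```bash
cat >> h.py <<'E'
from scipy.spatial.transform import Rotation as Ro
def rel(tgt,yaw):
    s=env.get_state(); R=Ro.from_euler("xyz",s["ee_rot"]); T=Ro.from_euler("xyz",[np.pi,0,yaw])
    print("t",round(s["t"],2),"pos",s["eef_pos"].round(1),"rot",s["ee_rot"].round(4),"F",s["force"].round(1),"w",round(s["width"],1))
    print("tool shift mm",R.inv().apply(np.array(tgt)-s["eef_pos"]).round(1),"turn",(R.inv()*T).as_rotvec().round(4))
E
python3 - <<'E'
from h import *
rel([513.4,-218.1,88],np.radians(86))
z=lambda u,v:(190+(u+.5)/6-.5,200+(v+.5)/6-.5)
C=np.array([at_z("top",z(*p),8) for p in[(345,108),(575,120),(560,362),(335,357)]]);print(C.round(1),C.mean(0).round(1))
for i in range(4): d=C[i]-C[i-1]; print(np.hypot(*d[:2]).round(1),np.degrees(np.arctan2(d[1],d[0])).round(1))
T=np.array([at_z("top",z(*p),20) for p in[(72,68),(598,90),(588,392),(55,380)]]);print(T.round(1),T.mean(0).round(1))
for q,h in [("flask",0),("shaker",0)]:
    for d in env.landmark_of("top",q)[:1]: print(q,at_z("top",d["uv"],h).round())
save("side","f",(320,290,560,470),3)
E
```

```text
t 2.85 pos [ 513.1 -218.5  242.3] rot [3.1415e+00 1.0000e-04 1.4975e+00] F [ 0.7 -0.6  0.7] w 85.4
tool shift mm [  0.4   0.3 154.3] turn [ 0.0001  0.0001 -0.0034]
[[593.  200.6   8. ]
 [586.1  99.1   8. ]
 [479.  106.9   8. ]
 [482.9 205.1   8. ]] [535.3 152.9   8. ]
110.1 -2.4
101.7 -93.9
107.4 175.8
98.3 87.7
[[610.5 317.8  20. ]
 [597.5  88.4  20. ]
 [465.1  94.5  20. ]
 [474.4 323.8  20. ]] [536.9 206.1  20. ]
flask [612. -14.   0.]
shaker [411.   0.   0.]
```

View pics/f.png

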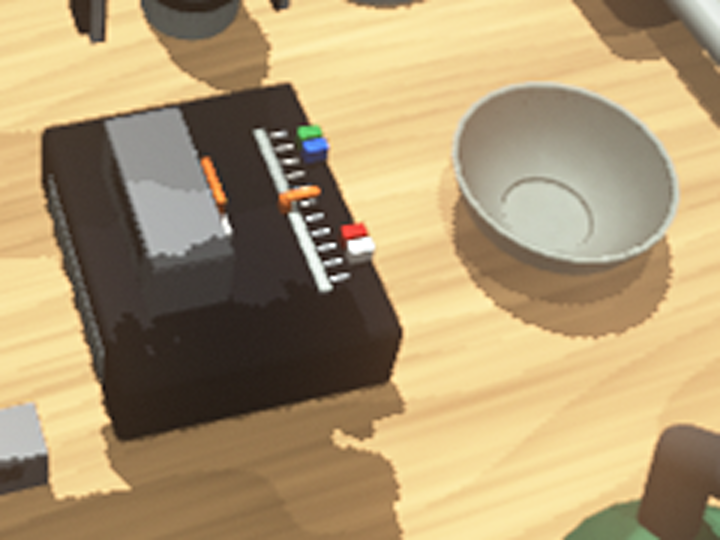

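The side view agrees: the guard is clipped on, the orange button is on its +x side, and the pointer is mid-scale. I'll do one numeric cross-check from the side corners while starting down.

>>> jog_arm(
  moves=[0, 0, 0.04, 0, 0, 0, 0, 0, 0.04, 0, 0, 0, 0, 0, 0.03, 0, 0, 0, 0, 0, 0, 0, 0, 0],
)

```text
t: 3.5
eef_pos: [511.8, -217.9, 130.5]
ee_rot: [-3.138, -0.001, 1.497]
force: [0.2, -0.0, 0.3]
width: 84.9
```

```bash
python3 - <<'E'
from h import *
z=lambda u,v:(320+(u+.5)/3-.5,290+(v+.5)/3-.5)
C=np.array([at_z("side",z(*p),106) for p in[(182,109),(105,122),(155,258),(232,233)]]);print(C.round(1),C.mean(0).round(1))
rel([513.4,-218.1,88],np.radians(86))
s=env.snapshot("top"); save("side","g",(280,240,520,430),3)
E
```

```text
[[ 541.3 -171.9  106. ]
 [ 496.7 -167.5  106. ]
 [ 491.9 -259.1  106. ]
 [ 536.1 -256.9  106. ]] [ 516.5 -213.8  106. ]
t 3.5 pos [ 511.8 -217.9  130.5] rot [-3.1378e+00 -1.4000e-03  1.4970e+00] F [ 0.2 -0.   0.3] w 84.9
tool shift mm [-0.2  1.8 42.5] turn [-0.0038 -0.0014 -0.004 ]
```

View pics/g.png

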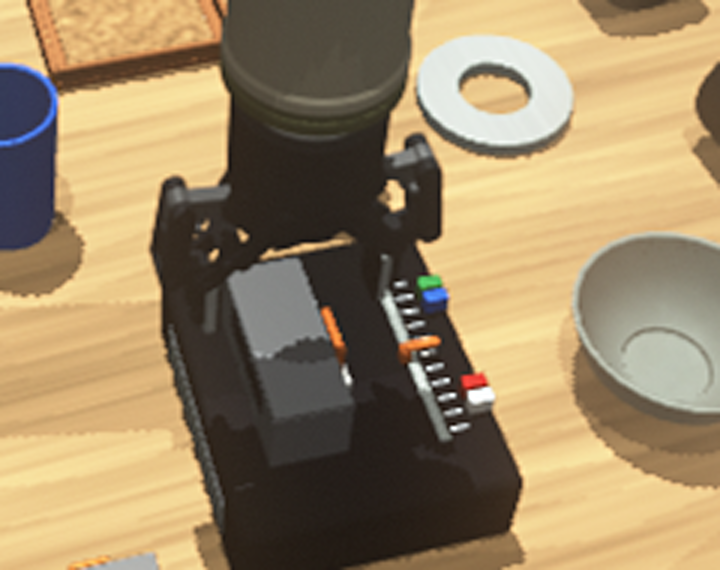

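>>> jog_arm(
  moves=[0, 0.003, 0.015, 0, 0, 0, 0, 0, 0.015, 0, 0, 0, 0, 0, 0.012, 0, 0, 0, 0, 0, 0, 0, 0, 0, 0, 0, 0, 0, 0, 0],
)

```text
t: 4.22
eef_pos: [516.3, -218.6, 90.6]
ee_rot: [3.141, 0.0, 1.499]
force: [0.0, -0.1, 0.4]
width: 84.9
```

>>> jog_arm(
  moves=[0, 0, 0, 0, 0, 0, 0, 0, 0, 0, 0, 0, 0, 0, 0, 0, 0, 0, 0, 0, 0, 0, 0, 0, 0, 0, 0, 0, 0, 0, 0, 0, 0, 0, 0, 0, 0, 0, 0, 0, 0, 0, 0, 0, 0, 0, 0, 0],
  jaw=0.03,
  force=35,
)

```text
t: 5.22
eef_pos: [514.6, -218.7, 91.1]
ee_rot: [-3.138, 0.001, 1.498]
force: [-13.5, 2.4, 14.1]
width: 43.3
```

>>> jog_arm(
  moves=[0, -0.0015, -0.001, 0, 0, 0, 0, 0, -0.005, 0, 0, 0, 0, 0, -0.008, 0, 0, 0, 0, 0, 0, 0, 0, 0],
)

```text
t: 5.72
eef_pos: [515.4, -218.6, 105.3]
ee_rot: [3.14, 0.001, 1.499]
force: [-0.1, -0.4, 0.5]
width: 43.5
```

>>> jog_arm(
  moves=[0, 0, -0.025, 0, 0, 0, 0, 0, -0.04, 0, 0, 0, 0, 0, -0.04, 0, 0, 0, 0, 0, -0.04, 0, 0, 0, 0, 0, -0.015, 0, 0, 0, 0, 0, 0, 0, 0, 0],
)

```text
t: 6.48
eef_pos: [514.9, -218.6, 264.5]
ee_rot: [3.141, 0.001, 1.499]
force: [-1.2, -0.7, -1.5]
width: 43.5
```

```bash
python3 - <<'E'
from h import *
rel([535,153,270],np.radians(87)); save("side","i",(240,150,540,450),2.6/1.4)
E
```

```text
t 6.47 pos [ 514.9 -218.6  264.5] rot [3.1406e+00 5.0000e-04 1.4988e+00] F [-1.2 -0.7 -1.5] w 43.5
tool shift mm [372.   -6.7  -5.8] turn [ 0.001   0.0006 -0.0197]
```

View pics/i.png

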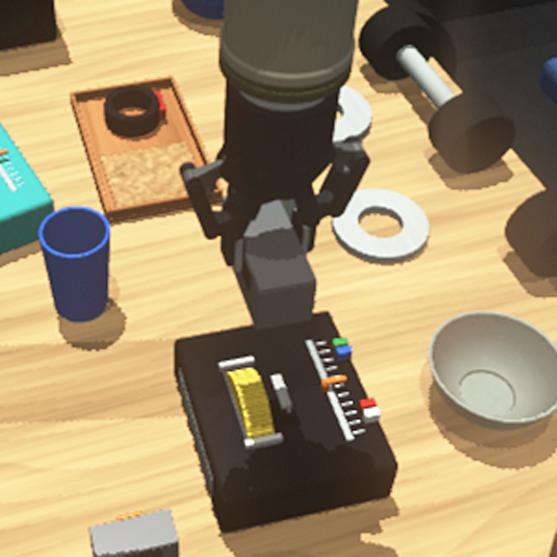

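The guard came off cleanly and the wheel is exposed. I'm carrying the guard to the cork pad, above the height of the flask.

>>> jog_arm(
  moves=[0.02, -0.0007, 0, 0, 0, 0, 0.04, -0.0007, 0, 0, 0, 0, 0.045, -0.0007, 0, 0, 0, 0, 0.045, -0.0007, 0, 0, 0, 0, 0.045, -0.0007, 0, 0, 0, 0, 0.045, -0.0007, 0, 0, 0, 0, 0.045, -0.0007, 0, 0, 0, 0, 0.045, -0.0007, 0, 0, 0, 0, 0.03, -0.0007, 0, 0, 0, 0, 0.012, -0.0007, 0, 0, 0, 0],
)

```text
t: 7.78
eef_pos: [533.0, 156.0, 263.3]
ee_rot: [-3.14, -0.0, 1.503]
force: [0.1, 0.2, -1.2]
width: 43.8
```

>>> jog_arm(
  moves=[0, 0, 0.03, 0, 0, -0.0197, 0, 0, 0.045, 0, 0, 0, 0, 0, 0.045, 0, 0, 0, 0, 0, 0.035, 0, 0, 0, 0, 0, 0.015, 0, 0, 0, 0, 0, 0, 0, 0, 0, 0, 0, 0, 0, 0, 0],
)

```text
t: 8.65
eef_pos: [535.2, 153.3, 95.7]
ee_rot: [3.14, -0.0, 1.518]
force: [0.3, 0.4, -1.7]
width: 43.5
```

```bash
python3 - <<'E'
from h import *
rel([535,153,40],np.radians(87)); save("side","j",(250,170,400,290),4)
E
```

```text
t 8.65 pos [535.2 153.3  95.7] rot [ 3.1397e+00 -5.0000e-04  1.5184e+00] F [ 0.3  0.4 -1.7] w 43.5
tool shift mm [-0.3 -0.3 55.7] turn [ 0.0019 -0.0005 -0.0001]
```

View pics/j.png

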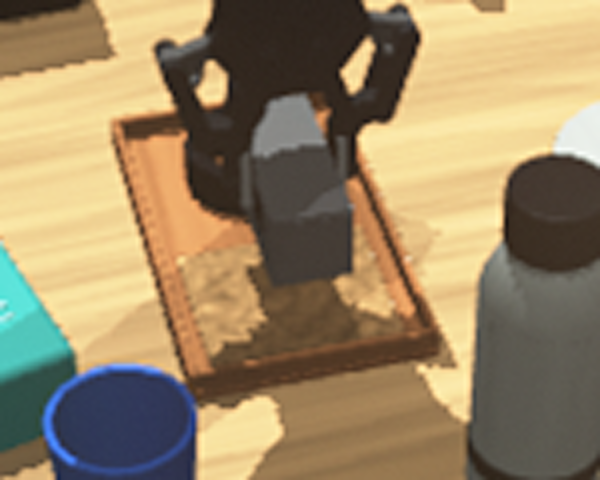

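>>> jog_arm(
  moves=[0, 0, 0.02, 0, 0, 0, 0, 0, 0.02, 0, 0, 0, 0, 0, 0.01, 0, 0, 0, 0, 0, 0.002, 0, 0, 0, 0, 0, 0, 0, 0, 0],
)

```text
t: 9.32
eef_pos: [534.5, 153.2, 42.4]
ee_rot: [3.141, -0.0, 1.519]
force: [0.7, 0.3, -0.5]
width: 43.5
```

>>> jog_arm(
  moves=[0, 0, 0.0015, 0, 0, 0, 0, 0, 0.0015, 0, 0, 0, 0, 0, 0, 0, 0, 0],
)

```text
t: 9.7
eef_pos: [534.4, 153.0, 39.3]
ee_rot: [3.141, 0.0, 1.518]
force: [-0.4, 0.1, -1.4]
width: 43.6
```

>>> jog_arm(
  moves=[0, 0, 0.0015, 0, 0, 0, 0, 0, 0, 0, 0, 0],
)

```text
t: 9.95
eef_pos: [534.5, 153.1, 39.1]
ee_rot: [3.141, 0.001, 1.519]
force: [-6.5, -3.0, 14.5]
width: 43.5
```

>>> jog_arm(
  moves=[0, 0, 0.0015, 0, 0, 0, 0, 0, 0, 0, 0, 0],
)

```text
t: 10.2
eef_pos: [534.5, 153.1, 38.9]
ee_rot: [3.141, 0.002, 1.519]
force: [-15.1, -5.5, 33.3]
width: 43.8
```

>>> jog_arm(
  moves=[0, 0, -0.0025, 0, 0, 0, 0, 0, 0, 0, 0, 0],
)

```text
t: 10.45
eef_pos: [534.7, 153.1, 39.1]
ee_rot: [3.141, -0.0, 1.518]
force: [-1.8, -1.4, 8.5]
width: 43.9
```

>>> jog_arm(
  moves=[0, 0, 0, 0, 0, 0, 0, 0, 0, 0, 0, 0, 0, 0, 0, 0, 0, 0, 0, 0, 0, 0, 0, 0, 0, 0, 0, 0, 0, 0, 0, 0, 0, 0, 0, 0],
  jaw=0.075,
)

```text
t: 11.2
eef_pos: [534.4, 153.0, 38.8]
ee_rot: [3.142, 0.0, 1.519]
force: [-0.6, -0.5, 0.5]
width: 74.9
```

>>> jog_arm(
  moves=[0, 0, -0.01, 0, 0, 0, 0, 0, -0.03, 0, 0, 0, 0, 0, -0.05, 0, 0, 0, 0, 0, -0.05, 0, 0, 0, 0, 0, -0.05, 0, 0, 0, 0, 0, -0.03, 0, 0, 0, 0, 0, 0, 0, 0, 0],
)

```text
t: 12.08
eef_pos: [535.3, 153.8, 262.0]
ee_rot: [3.137, -0.001, 1.519]
force: [0.2, 1.3, -0.9]
width: 75.1
```

```bash
python3 - <<'E'
from h import *
rel([515,-218,262],np.radians(86)); 
a=env.snapshot("top")[200:280,190:300,::-1];b=env.snapshot("side")[170:290,250:400,::-1]
a=cv2.resize(a,None,fx=4,fy=4,interpolation=2);b=cv2.resize(b,None,fx=2.4,fy=2.4,interpolation=2)
o=np.zeros((320,800,3),np.uint8);o[:a.shape[0],:a.shape[1]]=a;o[:b.shape[0],440:440+b.shape[1]]=b
cv2.imwrite("pics/k.png",o)
E
```

```text
t 12.07 pos [535.3 153.8 262. ] rot [ 3.1368e+00 -1.0000e-03  1.5187e+00] F [ 0.2  1.3 -0.9] w 75.1
tool shift mm [-372.3   -0.9   -0.4] turn [ 0.0048 -0.001   0.0178]
```

View pics/k.png

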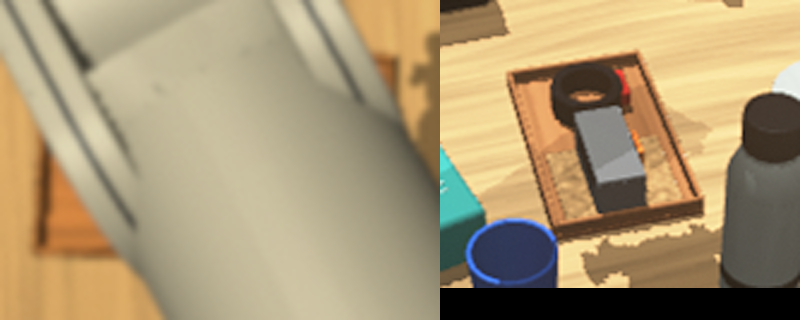

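The guard stands upright on the cork. I'm returning to the wheel with the jaws closed.

>>> jog_arm(
  moves=[-0.02, 0, 0, 0, 0, 0, -0.041, 0, 0, 0, 0, 0, -0.045, 0, 0, 0, 0, 0, -0.045, 0, 0, 0, 0, 0, -0.045, 0, 0, 0, 0, 0, -0.045, 0, 0, 0, 0, 0, -0.045, 0, 0, 0, 0, 0, -0.045, 0, 0, 0, 0, 0, -0.035, 0, 0, 0, 0, 0, -0.015, 0, 0, 0, 0, 0],
  jaw=0,
  force=40,
)

```text
t: 13.42
eef_pos: [513.5, -229.3, 257.5]
ee_rot: [-3.139, -0.001, 1.516]
force: [0.0, 0.3, -1.5]
width: -0.3
```

>>> jog_arm(
  moves=[0, 0, 0.04, 0, 0, 0.0178, 0, 0, 0.05, 0, 0, 0, 0, 0, 0.04, 0, 0, 0, 0, 0, 0.015, 0, 0, 0, 0, 0, 0, 0, 0, 0],
)

```text
t: 14.05
eef_pos: [514.4, -226.6, 113.6]
ee_rot: [-3.141, -0.001, 1.502]
force: [-0.2, 0.3, 0.0]
width: -0.3
```

```bash
python3 - <<'E'
from h import *
rel([514,-227,97],np.radians(86)); save("side","l",(320,250,500,400),4)
E
```

```text
t 14.05 pos [ 514.4 -226.6  113.6] rot [-3.1406e+00 -8.0000e-04  1.5016e+00] F [-0.2  0.3  0. ] w -0.3
tool shift mm [-0.4 -0.4 16.6] turn [-0.001  -0.0008  0.0006]
```

View pics/l.png

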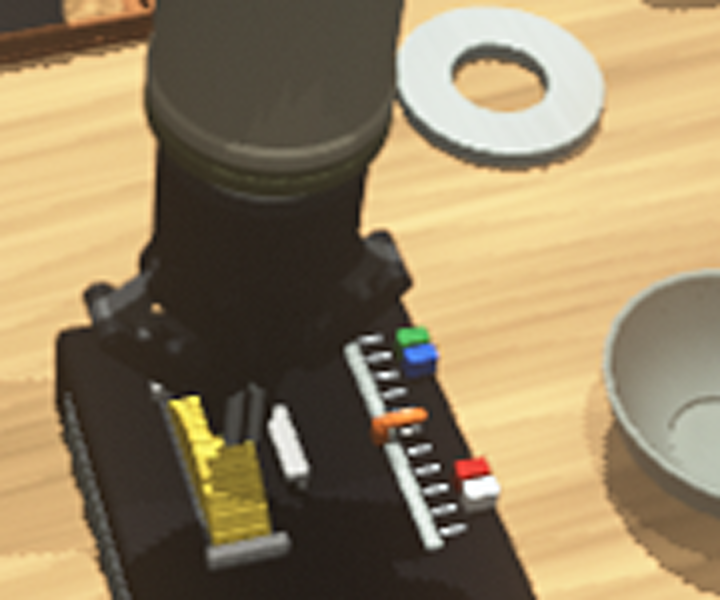

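>>> jog_arm(
  moves=[0, 0, 0.01, 0, 0, 0, 0, 0, 0.005, 0, 0, 0, 0, 0, 0, 0, 0, 0],
)

```text
t: 14.48
eef_pos: [514.3, -227.4, 98.7]
ee_rot: [-3.141, -0.0, 1.501]
force: [-0.3, 0.1, -0.6]
width: 0.0
```

>>> jog_arm(
  moves=[0, 0, 0.002, 0, 0, 0, 0, 0, 0, 0, 0, 0],
)

```text
t: 14.72
eef_pos: [514.5, -227.4, 96.8]
ee_rot: [3.142, 0.0, 1.501]
force: [-0.1, 0.3, -0.1]
width: 0.1
```

```bash
cat >> h.py <<'E'
def ptr():
    """console y of the pointer relative to the green block, side camera"""
    im=env.snapshot("side"); hsv=cv2.cvtColor(im,cv2.COLOR_RGB2HSV); y0=300;r=hsv[y0:420,385:480]
    def c(lo,hi,h):
        m=cv2.inRange(r,lo,hi); n,l,s,ce=cv2.connectedComponentsWithStats(m)
        i=1+np.argmax(s[1:,4]); return at_z("side",ce[i]+[385,y0],h),s[i,4]
    ax=np.array([np.sin(np.radians(4)),np.cos(np.radians(4))]); o=np.array([543.5,-220.2])
    for n,lo,hi,h in[("ptr",(8,150,150),(17,255,255),70),("green",(50,120,60),(80,255,255),68),("red",(0,180,120),(5,255,255),68)]:
        try: p,a=c(lo,hi,h); print(n,"y",round(float((p[:2]-o)@ax),1),"area",a)
        except ValueError: print(n,"none")
E
python3 -c "
from h import *
rel([514,-227,97],np.radians(86)); ptr()"
```

```text
t 14.72 pos [ 514.5 -227.4   96.8] rot [3.1416e+00 1.0000e-04 1.5006e+00] F [-0.1  0.3 -0.1] w 0.1
tool shift mm [ 0.4 -0.5 -0.2] turn [ 0.      0.0001 -0.0003]
ptr y 1.2 area 35
green y 42.6 area 32
red y -27.8 area 33
```

>>> jog_arm(
  moves=[0, 0, 0.0015, 0, 0, 0, 0, 0, 0, 0, 0, 0],
)

```text
t: 15.02
eef_pos: [514.6, -227.5, 95.4]
ee_rot: [3.141, 0.0, 1.501]
force: [-1.0, -0.3, 0.6]
width: 0.0
```

>>> jog_arm(
  moves=[0, 0, 0.001, 0, 0, 0, 0, 0, 0, 0, 0, 0],
)

```text
t: 15.28
eef_pos: [514.7, -227.8, 95.0]
ee_rot: [3.141, 0.001, 1.5]
force: [-1.4, 0.5, 6.5]
width: 0.1
```

>>> jog_arm(
  moves=[0, 0, 0.0004, 0, 0, 0, 0.004, 0, 0, 0, 0, 0, 0.005, 0, 0, 0, 0, 0, 0.005, 0, 0, 0, 0, 0, 0.0045, 0, 0, 0, 0, 0, 0, 0, 0, 0, 0, 0],
)

```text
t: 16.02
eef_pos: [516.4, -209.2, 95.5]
ee_rot: [3.14, 0.001, 1.501]
force: [-4.9, 0.2, 15.4]
width: 0.0
```

```bash
python3 -c "
from h import *
rel([514,-227,97],np.radians(86)); ptr()"
```

```text
t 16.02 pos [ 516.4 -209.2   95.5] rot [3.1402e+00 1.5000e-03 1.5008e+00] F [-4.9  0.2 15.4] w 0.0
tool shift mm [-17.9  -1.1  -1.4] turn [ 0.0014  0.0015 -0.0001]
ptr y 13.1 area 38
green y 42.6 area 32
red y -27.8 area 33
```

One click per stroke works. Next stroke.

>>> jog_arm(
  moves=[0, 0, -0.006, 0, 0, 0, -0.018, -0.001, 0, 0, 0, 0, 0, 0, 0, 0, 0, 0, 0, 0, 0.0058, 0, 0, 0, 0, 0, 0, 0, 0, 0, 0.004, 0, 0, 0, 0, 0, 0.005, 0, 0, 0, 0, 0, 0.005, 0, 0, 0, 0, 0, 0.0035, 0, 0, 0, 0, 0, 0, 0, 0, 0, 0, 0],
)

```text
t: 17.32
eef_pos: [515.4, -209.3, 95.5]
ee_rot: [3.14, 0.001, 1.501]
force: [-5.0, 0.4, 17.2]
width: 0.0
```

>>> jog_arm(
  moves=[0, 0, -0.006, 0, 0, 0, -0.0175, 0, 0, 0, 0, 0, 0, 0, 0, 0, 0, 0],
)

```text
t: 17.7
eef_pos: [512.8, -229.0, 99.5]
ee_rot: [-3.141, 0.0, 1.498]
force: [0.3, 0.5, 0.3]
width: -0.0
```

```bash
python3 -c "
from h import *
rel([514,-227,97],np.radians(86)); ptr()"
```

```text
t 17.7 pos [ 512.8 -229.    99.5] rot [-3.1408e+00  5.0000e-04  1.4979e+00] F [0.3 0.5 0.3] w -0.0
tool shift mm [2.1 1.1 2.5] turn [-0.0008  0.0005 -0.0031]
ptr y 21.4 area 38
green y 42.6 area 31
red y -27.8 area 33
```

>>> jog_arm(
  moves=[0, 0.001, 0.0056, 0, 0, 0, 0, 0, 0, 0, 0, 0, 0.004, 0, 0, 0, 0, 0, 0.005, 0, 0, 0, 0, 0, 0.005, 0, 0, 0, 0, 0, 0.0035, 0, 0, 0, 0, 0, 0, 0, 0, 0, 0, 0],
)

```text
t: 18.62
eef_pos: [516.4, -209.3, 95.6]
ee_rot: [3.14, 0.001, 1.501]
force: [-3.8, -0.1, 13.5]
width: 0.0
```

>>> jog_arm(
  moves=[0, 0, -0.006, 0, 0, 0, -0.0175, -0.001, 0, 0, 0, 0, 0, 0, 0, 0, 0, 0],
)

```text
t: 19.0
eef_pos: [512.8, -229.1, 100.0]
ee_rot: [-3.141, 0.001, 1.498]
force: [-0.2, 0.1, -1.3]
width: -0.2
```

```bash
python3 -c "
from h import *
rel([514,-227,97],np.radians(86)); ptr()"
```

```text
t 19.0 pos [ 512.8 -229.1  100. ] rot [-3.1409e+00  6.0000e-04  1.4978e+00] F [-0.2  0.1 -1.3] w -0.2
tool shift mm [2.2 1.1 3. ] turn [-0.0007  0.0006 -0.0031]
ptr y 31.8 area 33
green y 42.6 area 32
red y -27.8 area 33
```

>>> jog_arm(
  moves=[0, 0.001, 0.006, 0, 0, 0, 0, 0, 0, 0, 0, 0, 0.004, 0, 0, 0, 0, 0, 0.005, 0, 0, 0, 0, 0, 0.005, 0, 0, 0, 0, 0, 0.0035, 0, 0, 0, 0, 0, 0, 0, 0, 0, 0, 0],
)

```text
t: 19.92
eef_pos: [516.4, -209.3, 95.6]
ee_rot: [3.14, 0.001, 1.501]
force: [-2.8, 0.9, 13.9]
width: 0.0
```

>>> jog_arm(
  moves=[0, 0, -0.006, 0, 0, 0, 0, 0, -0.03, 0, 0, 0, 0, 0, -0.05, 0, 0, 0, 0, 0, -0.05, 0, 0, 0, 0, 0, -0.03, 0, 0, 0, -0.03, -0.03, 0, 0, 0, 0, -0.04, -0.03, 0, 0, 0, 0, -0.04, -0.03, 0, 0, 0, 0, -0.03, -0.03, 0, 0, 0, 0, 0, 0, 0, 0, 0, 0],
)

```text
t: 21.18
eef_pos: [383.5, -343.1, 260.1]
ee_rot: [-3.14, 0.0, 1.495]
force: [0.2, 0.5, 0.0]
width: 0.2
```

```bash
python3 - <<'E'
from h import *
rel([514,-227,97],np.radians(86)); ptr()
a=env.snapshot("top")
b=env.snapshot("side")[250:440,310:500,::-1]
a=cv2.resize(a[200:280,235:300,::-1],None,fx=6,fy=6,interpolation=2);b=cv2.resize(b,None,fx=2.1,fy=2.1,interpolation=2)
o=np.zeros((480,800,3),np.uint8);o[:,:a.shape[1]]=a;o[:b.shape[0],395:395+b.shape[1]]=b
cv2.imwrite("pics/m.png",o)
E
```

```text
t 21.18 pos [ 383.5 -343.1  260.1] rot [-3.1404e+00  4.0000e-04  1.4951e+00] F [0.2 0.5 0. ] w 0.2
tool shift mm [125.7 121.5 162.9] turn [-0.0012  0.0004 -0.0059]
ptr y 41.2 area 40
green y 42.4 area 29
red y -27.9 area 34
```

View pics/m.png

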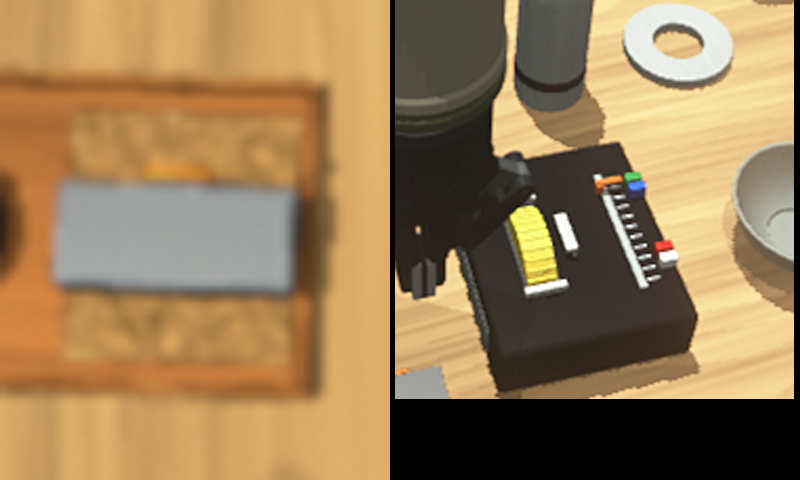

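The pointer stands opposite the green block (1.2 mm short, the same offset as at the start). I'll measure the guard's centring on the pad before handing in.

```bash
python3 - <<'E'
from h import *
z=lambda u,v:(235+(u+.5)/6-.5,200+(v+.5)/6-.5)
for n,h,P in[("guard",54,[(60,181),(298,189),(295,291),(55,286)]),("cork",8,[(73,110),(301,118),(293,362),(62,358)])]:
    C=np.array([at_z("top",z(*p),h) for p in P]);d=C[0]-C[1];print(n,C.mean(0).round(1),np.hypot(*d[:2]).round(1),np.degrees(np.arctan2(*d[:2])).round(1))
E
```

```text
guard [530.2 152.   54. ] 100.6 2.8
cork [535.2 153.6   8. ] 100.7 2.9
```

```bash
python3 -c "
from h import *
print(env.sign_off())"
```

```text
the job is handed in; nothing more can be done
None
```

The job is done and handed in at about 21 s on the robot's clock, with the arm clear of everything.

- **Guard:** I pinched it with the release button squeezed in and lifted it straight off. It now stands upright, open side down, on the cork pad. The last top view puts it along the tray's y to within about 0.1°. It is about 1.5 mm off centre in y and about 5 mm off in x. I had set it down at the pad's centre, so it may have shifted as the jaws opened. I left it, since it still sits wholly on the pad.
- **Wheel:** I rolled it 4 clicks towards +y with the closed fingertips. The last check read the pointer at 41.2 mm and the green block at 42.4 mm. The 1.2 mm gap is measuring error: at the start the same check read 41.4 mm for a true 40. The picture also shows the pointer opposite the green block.
- **Other checks:** I saw nothing else disturbed in the pictures. The highest force I read at the wrist was about 37 N, while setting the guard down. One early side crop missed the console, and the top view was hidden by the arm right after placing, so I checked the guard's position later, once the arm was out of the way.

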